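# Straightedge rocking check on two heat-sink bases

## Task

On one of the two upturned heat sinks the copper slug stands slightly proud. Lay the straightedge lightly lengthwise across a sink and press near its end to find the sink on which it rocks, then press on the middle of the straightedge until the slug is flush and the straightedge rests on both end lands. Without moving it off, press firmly but gently (no more than 30 N) near the red end and then near the blue end to prove that it no longer rocks, and leave it lying there without disturbing anything else.

Things in the scene. Friction and masses are not known exactly. Their poses are not given: they have to be found in the camera images.
- straightedge: Loose steel-grey bar, 200 long x 22 wide x 18 tall, 140 to 260 g, its last 10 to 40 mm at each end banded red or blue. Origin: centre of its underside; x along its length towards the red end, z up. It starts flat on the bench between the sinks.
- red_mark (a point): Point on the straightedge's top face in the red band, 70 mm from its middle, 18 mm above its underside. Where to press the red end: just inside the land that it rests on when laid.
- blue_mark (a point): The same point at the blue end, 70 mm from the middle the other way.
- sink_left: Aluminium heat sink fixed to the bench fins down, on the robot's left (+y). 180 long (its x) x 70 wide (its y). Origin: centre of its underside on the bench. Plate face 32 mm above the bench; across each end a steel land 12 mm wide (78 to 90 mm from the middle), top 38 mm above the bench. Laid straight over its middle the straightedge overhangs each end by 10 mm.
- sink_right: The same heat sink on the robot's right (-y).
- left_middle (a point): Middle of the left sink, 38 mm above the bench, level with its lands. Here is a copper slug, 32 mm across. On one sink, left or right by chance, its top is 4 to 5.5 mm above the lands: the straightedge sits on it alone, level or tipped, and a raised end sinks 3 mm or more under less than 2 N. On the other it is 0.5 mm below the lands and the straightedge rests firm.
- right_middle (a point): The same point of the right sink.
- slug (a joint): Sliding of the proud slug in its sink (it does not say which sink), m: 0.003 = flush with the lands, 0.007 to 0.0085 at the start, 0 = pressed too deep. Press fit: it stays where it is left and moves down under about 11 N; it does not come back up. The straightedge stops it flush, when it meets both lands and the force climbs.
- multimeter: Yellow and orange multimeter lying to the left, 90 x 170 x 47. Origin under its centre. Leave alone.
- adapter: Black power adapter, 85 x 48 x 30, beyond the sinks. Origin under its centre. Leave alone.
- motor: Small upright steel motor, 28 across, 43 tall, beyond the sinks. Origin under its centre. Leave alone.
- flux_jar: Small amber jar, 44 across, 55 tall, to the right. Origin under its centre. Leave alone.
- screwdriver: Red-handled screwdriver lying to the right. Leave alone.
Mind the look-alikes: they are no part of the job. Of the things that look like the straightedge, take the one that is farthest from the robot's base at the start.

How it is judged (in metres and radians):
On the way, in this order (a step that is already met when the one before it is completed fails the run):
1. the straightedge lies across a sink and an end of it, pressed, tips down: it rocks (((horizontal distance between straightedge and sink_left below 0.018 m and angle between the x axis of straightedge and the x axis of sink_left, either way round below 0.1 rad) or (horizontal distance between straightedge and sink_right below 0.018 m and angle between the x axis of straightedge and the x axis of sink_right, either way round below 0.1 rad)) and angle between straightedge's own z axis and vertical above 0.02 rad and height (world z) of each of red_mark, blue_mark below 0.075 m and ((horizontal distance between the grasp point and red_mark below 0.03 m and contact force between the fingers and straightedge above 0.3 N) or (horizontal distance between the grasp point and blue_mark below 0.03 m and contact force between the fingers and straightedge above 0.3 N))), for 0.1 s.
2. pressed in its middle, the straightedge has driven the slug flush and rests on both lands (((horizontal distance between straightedge and sink_left below 0.018 m and angle between the x axis of straightedge and the x axis of sink_left, either way round below 0.1 rad) or (horizontal distance between straightedge and sink_right below 0.018 m and angle between the x axis of straightedge and the x axis of sink_right, either way round below 0.1 rad)) and horizontal distance between the grasp point and straightedge below 0.03 m and contact force between the fingers and straightedge above 2 N and height (world z) of red_mark between 0.053 and 0.0575 m and height (world z) of blue_mark between 0.053 and 0.0575 m and horizontal distance between straightedge and slug below 0.018 m and value of joint slug between 0.0015 and 0.0045 m), for 0.1 s.
3. the red end is pressed with at least 4 N and does not sink (((horizontal distance between straightedge and sink_left below 0.018 m and angle between the x axis of straightedge and the x axis of sink_left, either way round below 0.1 rad) or (horizontal distance between straightedge and sink_right below 0.018 m and angle between the x axis of straightedge and the x axis of sink_right, either way round below 0.1 rad)) and horizontal distance between the grasp point and red_mark below 0.03 m and contact force between the fingers and straightedge above 4 N and height (world z) of red_mark between 0.053 and 0.0575 m and height (world z) of blue_mark between 0.053 and 0.0575 m and horizontal distance between straightedge and slug below 0.018 m and value of joint slug between 0.0015 and 0.0045 m), for 0.15 s.
4. the blue end is pressed with at least 4 N and does not sink (((horizontal distance between straightedge and sink_left below 0.018 m and angle between the x axis of straightedge and the x axis of sink_left, either way round below 0.1 rad) or (horizontal distance between straightedge and sink_right below 0.018 m and angle between the x axis of straightedge and the x axis of sink_right, either way round below 0.1 rad)) and horizontal distance between the grasp point and blue_mark below 0.03 m and contact force between the fingers and straightedge above 4 N and height (world z) of red_mark between 0.053 and 0.0575 m and height (world z) of blue_mark between 0.053 and 0.0575 m and horizontal distance between straightedge and slug below 0.018 m and value of joint slug between 0.0015 and 0.0045 m), for 0.15 s.
At the end, for the whole second after the job is handed in: The proud slug is flush with the lands (within 1.5 mm) and the straightedge lies at rest along that sink, its middle within 18 mm of the slug and within 0.1 rad of its length, down on both end lands (both marks within 3 mm below and 1.5 mm above their seated height) (((horizontal distance between straightedge and sink_left below 0.018 m and angle between the x axis of straightedge and the x axis of sink_left, either way round below 0.1 rad) or (horizontal distance between straightedge and sink_right below 0.018 m and angle between the x axis of straightedge and the x axis of sink_right, either way round below 0.1 rad)) and height (world z) of red_mark between 0.053 and 0.0575 m and height (world z) of blue_mark between 0.053 and 0.0575 m and horizontal distance between straightedge and slug below 0.018 m and value of joint slug between 0.0015 and 0.0045 m and linear speed of straightedge below 0.01 m/s and angular speed of straightedge below 0.05 rad/s); the robot touches nothing.
It fails at once if the straightedge is pressed or dropped on a sink with more than 35 N (contact force between straightedge and sink_left above 35 N or contact force between straightedge and sink_right above 35 N).
It fails at once if the robot pushes on a sink with more than 35 N (contact force between any of the fingers, the arm and sink_left above 35 N or contact force between any of the fingers, the arm and sink_right above 35 N).
It fails at once if a bystander is shifted by more than 15 mm (distance of any of multimeter, adapter, motor, flux_jar, screwdriver from where it was at the start of the episode above 0.015 m).
It also fails if it takes over 72 s, if anything falls off the work surface, if the arm or the gripper's body presses on something with over 40 N, if the wrist force passes 120 N, or if a joint passes its speed limit or range.

## Robot

A 7-joint arm with a two-finger parallel gripper is mounted at the origin on the work surface. World frame = base frame: x ahead of the robot, y to its left, z up, the work surface at z = 0. Lengths are in mm, angles in rad, forces in N, time in s.
With the tool pointing down it reaches from about 350 to 900 mm from the base axis. Payload 8.1 kg.
Tool frame: the origin (TCP) lies midway between the tips of the shut fingers; the grasp point (between the pads) lies 19 mm behind it; z points along the fingers, y is the direction in which the jaws open and shut (so a half turn about z gives the same grasp; the last joint's range is limited). The gripper opens to 92 mm and grips with 3 to 60 N. Pads are 19 mm wide; open, the fingers measure 130 mm over their backs; the gripper's body (75 mm by 190 mm) begins 47 mm behind the grasp point.
Start: joints at [1.224, 0.434, 0.025, 1.573, -0.012, 1.134, -0.075], TCP at [150.845, -606.537, 226.742] pointing down, gripper open.
Joint ranges: [-2.62, 2.62], [-0.44, 2.09], [-1.27, 1.32], [0.08, 2.57], [-1.32, 4.46], [0.12, 2], [-2.74, 2.74]. Speed limits (rad/s): [2.22, 2.22, 3.01, 3.01, 3.14, 3.14, 3.14].

## Interface

Orientations are given as [roll, pitch, yaw] about the fixed x, y, z axes, in that order (R = Rz(yaw) Ry(pitch) Rx(roll)).
In Python, from workcell import sense, snapshot, close_job, recognise gives the robot as it stands.
- The arm moves only by the tool carry_out, never from a script. Its arguments are lists of equal length, an entry for each row: "travel": the shift along the tool's x, y, z in m, a list of three; "angular": the turn, a rotation vector about the tool's x, y, z in degrees, a list of three. In form: {"travel": [[tx, ty, tz], ...], "angular": [[ax, ay, az], ...]}. A call has 1 to 20 rows; each row shifts and turns the pose as measured when the row begins, along the tool's axes as they then stand; what a row does not reach is not made up. A row lasts 1/10 s, in which the tool goes at most 50 mm and 8.59 degrees, less where a joint would pass 70% of its speed; a pose out of reach is approached as far as the arm can. A call with a gripper value outside its range is refused whole. "claw" is the closure, from 0 (fully open) to 1 (shut), set as the call begins (left out, the last holds). The fingers move at their own pace and stop on an object; the grip force is fixed at half the most. Time passes only in rows, so rows that do not move let the fingers close. It gives the time, the measured TCP pose, the force and the opening at its end, in the units of the state.
- sense(): the state, without advancing time (a new reading comes with each control period).
- snapshot(name): name is "side" or "top"; returns a dict with "image" (384x512x3 uint8, blue, green, red), "mtx" (3x3 intrinsics, pixels), "world_from_camera" (4x4, takes a point from camera to world coordinates). Camera axes: x right, y down, z forward; pixel columns grow to the right and rows downward; lengths in mm; the calibration is good to about 2 mm. A picture is of the moment at which its call begins. There is no depth.
- close_job(): hands the job in, once; it reports no verdict.
Trained networks look in the newest picture that a camera, given by its name, has taken for a name from the list of things; names that differ only in an ending like _2 or _b are one class to them, and where a whole thing is asked for, a point or a joint stands for the part that bears it (a point fixed in the world has none). Each returns a list of dicts, best first, with "conf" (0 to 1); they miss things now and then, are a little off and sometimes report something else, mostly with a low value. They report only what shows in the picture. A call takes as long as a camera call. They do not tell look-alikes from the thing itself.
- recognise(camera, target): "box" ([left, top, right, bottom] in pixels, round what is visible of it).
The state is a dict: "t": time; "joint_pos": joint angles; "joint_velocities": joint speeds; "joint_torque": joint torques, N m; "eef_pos": TCP position; "orientation": TCP orientation; "wrist_force": force on the tool from outside, world axes, zero at the start; "ft_torque": the same for the moment, N m; "grip_width": opening from 0.0 (shut) to 1.0 (fully open).
Only numpy, scipy, OpenCV 4.12 (cv2) and the standard library are available. Lean on these libraries where they do the work, as an engineer would, in place of code of your own. Each camera call takes 0.05 s, during which the arm holds its last target. There are 200 camera calls.

## Working session

There is one attempt and no reset: what is moved stays moved. The work goes in short steps, Python scripts to look and compute and a tool call to move; the robot and the scene stay as the last step left them, time stands still between calls to the robot, and variables do not carry over. Pictures are saved under pics/ and viewed, about 8 in all and at most 12, crops included, and the job is handed in when it is done.

Besides the shell and the picture viewer there is one more tool, called after "Call:" as name(argument=value, ...) on one line, values as JSON. carry_out: Moves the arm, as the interface text tells. Its arguments: {"type":"object","properties":{"travel":{"type":"array","items":{"type":"array","items":{"type":"number"}}},"angular":{"type":"array","items":{"type":"array","items":{"type":"number"}}},"claw":{"type":"number"}},"required":["travel","angular"]}

```bash
mkdir -p pics
cat > h.py <<'E'
import numpy as np, cv2
from workcell import sense, snapshot, close_job, recognise
def px2w(s,u,v,z):
    K=np.array(s["mtx"]);T=np.array(s["world_from_camera"])
    d=T[:3,:3]@np.linalg.solve(K,[u,v,1.]);o=T[:3,3]
    return o+d*(z-o[2])/d[2]
def w2px(s,p):
    K=np.array(s["mtx"]);T=np.linalg.inv(np.array(s["world_from_camera"]))
    q=K@(T[:3,:3]@np.asarray(p,float)+T[:3,3]);return q[:2]/q[2]
E
python3 - <<'E'
from h import *
print({k:np.round(v,3) for k,v in sense().items()})
ims=[]
for c in("top","side"):
    s=snapshot(c); cv2.imwrite(f"pics/{c}0.png",s["image"])
    print(c,np.round(s["mtx"],1).tolist(),np.round(s["world_from_camera"],3).tolist())
    for n in("straightedge","sink_left","sink_right","multimeter","adapter","motor","flux_jar","screwdriver"):
        for r in recognise(c,n): print(n,np.round(r["box"],0),round(r["conf"],2),px2w(s,(r["box"][0]+r["box"][2])/2,(r["box"][1]+r["box"][3])/2,18).round() if c=="top" else "")
E
```

```text
{'t': np.float64(0.0), 'joint_pos': array([ 1.224,  0.435,  0.025,  1.574, -0.012,  1.134, -0.075]), 'joint_velocities': array([-0.   ,  0.   ,  0.002, -0.001,  0.001,  0.   ,  0.001]), 'joint_torque': array([-0.0000e+00, -6.6785e+01,  9.8500e-01, -3.1446e+01, -6.1000e-02,
        4.3000e-02,  0.0000e+00]), 'eef_pos': array([ 150.687, -606.005,  225.93 ]), 'orientation': array([-3.14 ,  0.   ,  0.244]), 'wrist_force': array([-0.728,  0.151, -0.173]), 'ft_torque': array([-0.003,  0.016,  0.029]), 'grip_width': np.float64(0.999)}
top [[351.0, 0.0, 257.6], [0.0, 351.0, 189.4], [0.0, 0.0, 1.0]] [[-0.017, -0.996, 0.086, 419.215], [-1.0, 0.016, -0.017, 5.424], [0.015, -0.086, -0.996, 997.483], [0.0, 0.0, 0.0, 1.0]]
straightedge [241. 136. 258. 204.] 0.83 [558.  10.  18.]
straightedge [119. 231. 190. 283.] 0.83 [322. 275.  18.]
straightedge [332. 283. 400. 305.] 0.81 [ 210. -305.   18.]
straightedge [274. 215. 307. 287.] 0.68 [331. -99.  18.]
straightedge [ 67. 171. 138. 203.] 0.49 [517. 421.  18.]
sink_left [171. 140. 209. 208.] 0.8 [551. 177.  18.]
sink_right [301. 136. 331. 201.] 0.63 [ 
[... 562 characters left out ...]
.   18.]
side [[409.8, 0.0, 258.5], [0.0, 409.8, 188.4], [0.0, 0.0, 1.0]] [[-0.975, -0.169, 0.148, 365.591], [-0.224, 0.75, -0.622, 673.293], [-0.006, -0.64, -0.769, 905.41], [0.0, 0.0, 0.0, 1.0]]
straightedge [367. 126. 389. 171.] 0.88 
straightedge [285. 284. 356. 346.] 0.73 
straightedge [211. 190. 278. 222.] 0.62 
straightedge [182. 170. 193. 181.] 0.62 
straightedge [303. 170. 369. 202.] 0.61 
sink_left [194. 227. 272. 282.] 0.77 
sink_right [232. 136. 294. 172.] 0.72 
multimeter [183. 312. 251. 384.] 0.6 
multimeter [193. 227. 272. 285.] 0.42 
adapter [154. 198. 188. 224.] 0.6 
motor [180. 168. 193. 183.] 0.43 
flux_jar [256.  92. 268. 113.] 0.56 
screwdriver [314.  99. 341. 109.] 0.82
```

View pics/top0.png

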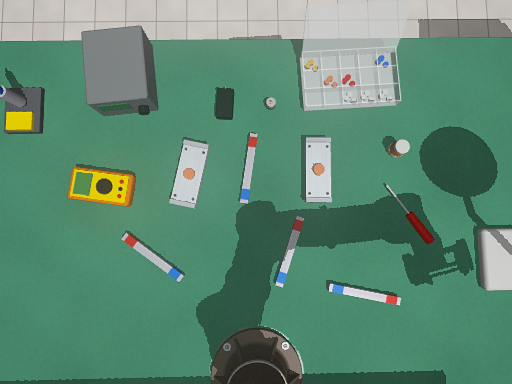

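View pics/side0.png

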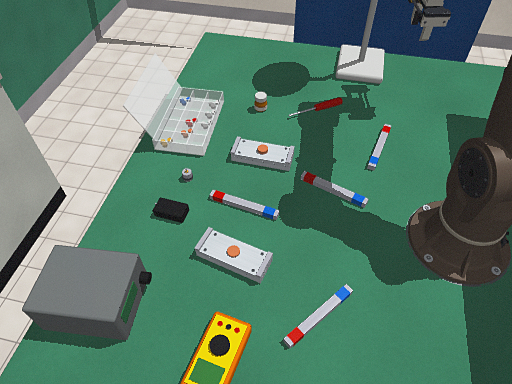

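Look-alike candidates (top camera pixels): (249,168), (153,257), (289,251) and (365,294). Their distances from the base are about 558, 423, 345 and 370 mm, so (249,168), which lies between the sinks, is the one meant. I'll confirm it in an enlarged crop and measure it there.

```bash
cat >> h.py <<'E'
def rect(s,box,z,hue=None):
    """min-area rectangle of non-green stuff in box -> world corners at z"""
    l,t,r,b=box; im=s["image"][t:b,l:r]; hsv=cv2.cvtColor(cv2.resize(im,None,fx=4,fy=4,interpolation=cv2.INTER_CUBIC),cv2.COLOR_BGR2HSV)
    g=cv2.inRange(hsv,(60,90,0),(100,255,255)); m=255-g
    n,lab,st,_=cv2.connectedComponentsWithStats(m); k=1+st[1:,4].argmax()
    pts=cv2.findNonZero((lab==k).astype(np.uint8))
    c=cv2.boxPoints(cv2.minAreaRect(pts))
    c=(c+.5)/4-.5+[l,t]
    return c,np.array([px2w(s,u,v,z) for u,v in c])
E
python3 - <<'E'
from h import *
s=snapshot("top")
for n,b,z in(("edge",(232,125,268,212),18),("L",(162,132,216,214),38),("R",(296,128,338,210),38)):
    c,w=rect(s,b,z); 
    e=[w[1]-w[0],w[2]-w[1]]; k=np.argmax([np.linalg.norm(x) for x in e]); d=e[k]*np.sign(e[k][0])
    print(n,c.round(1).tolist(),"ctr",w.mean(0).round(1),"len",[round(np.linalg.norm(x),1) for x in e],"yaw",np.arctan2(d[1],d[0]).round(3))
hsv=cv2.cvtColor(s["image"],cv2.COLOR_BGR2HSV)
for n,lo,hi,boxes in(("orange slug",(5,90,80),(16,255,255),[(175,155,205,190),(305,155,332,185)]),):
    for l,t,r,b in boxes:
        m=cv2.inRange(hsv[t:b,l:r],lo,hi);M=cv2.moments(m,True);u,v=M["m10"]/M["m00"]+l,M["m01"]/M["m00"]+t;print(n,u,v,M["m00"],px2w(s,u,v,40).round(1))
for nm,col in(("red",((0,120,60),(4,255,255))),("blue",((105,120,60),(125,255,255)))):
    l,t,r,b=232,125,268,212;m=cv2.inRange(hsv[t:b,l:r],*col);M=cv2.moments(m,True);u,v=M["m10"]/M["m00"]+l,M["m01"]/M["m00"]+t;print(nm,u,v,px2w(s,u,v,18).round(1))
a=cv2.resize(s["image"][125:215,160:345],None,fx=4,fy=4,interpolation=cv2.INTER_CUBIC)
cv2.imwrite("pics/crop1.png",a)
E
```

```text
edge [[238.2, 202.6], [248.9, 131.4], [258.4, 132.9], [247.8, 204.0]] ctr [566.   13.7  18. ] len [np.float64(204.3), np.float64(27.4)] yaw -0.161
L [[167.6, 202.9], [182.7, 136.8], [210.7, 143.2], [195.7, 209.3]] ctr [550.5 176.1  38. ] len [np.float64(187.2), np.float64(79.7)] yaw -0.219
R [[300.3, 135.1], [330.8, 134.6], [331.9, 202.3], [301.4, 202.9]] ctr [ 557.2 -173.8   38. ] len [np.float64(85.4), np.float64(189.2)] yaw -0.019
orange slug 188.77083333333334 173.22916666666666 96.0 [549.  177.1  40. ]
orange slug 318.3673469387755 168.91836734693877 98.0 [ 555.5 -179.5   40. ]
red 252.2405063291139 141.40506329113924 [640.1   1.6  18. ]
blue 244.64634146341464 193.65853658536585 [492.   25.2  18. ]
```

View pics/crop1.png

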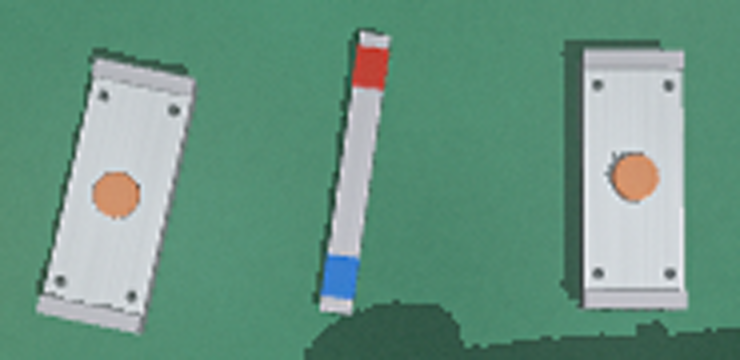

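The top view shows three things that matter:
- The straightedge is the bar at (249,168), alone between the sinks, with red at (252,141) and blue at (245,194).
- The right slug at (318,169) casts a visible shadow on its plate.
- The left slug at (189,173) casts none, so I'll try the right sink first.

Now I'll move above the bar.

Call:
carry_out(travel=[[0.023, -0.042, 0], [0.023, -0.042, 0], [0.023, -0.042, 0], [0.023, -0.042, 0], [0, 0, 0], [0, 0, 0], [0, 0, 0], [0.024, -0.04, 0], [0.024, -0.04, 0], [0.024, -0.04, 0], [0.024, -0.04, 0], [0.024, -0.04, 0], [0.024, -0.04, 0], [0.024, -0.04, 0], [0.024, -0.04, 0], [0.024, -0.04, 0], [0.024, -0.04, 0]], angular=[[0, 0, 0], [0, 0, 0], [0, 0, 0], [0, 0, 0], [0, 0, 7.7], [0, 0, 7.7], [0, 0, 7.7], [0, 0, 0], [0, 0, 0], [0, 0, 0], [0, 0, 0], [0, 0, 0], [0, 0, 0], [0, 0, 0], [0, 0, 0], [0, 0, 0], [0, 0, 0]], claw=0)

```text
t: 2.65
eef_pos: [516.7, -57.0, 227.4]
orientation: [3.134, -0.008, -0.192]
wrist_force: [0.7, -0.9, 0.2]
grip_width: 1.004
```

```bash
cat >> h.py <<'E'
from scipy.spatial.transform import Rotation as Ro
def go(p,yaw):
    s=sense();R=Ro.from_euler("xyz",s["orientation"]);T=Ro.from_euler("xyz",[np.pi,0,yaw])
    print("t",round(s["t"],2),"pos",np.round(s["eef_pos"],1),"F",np.round(s["wrist_force"],1),"w",round(s["grip_width"],3))
    print("travel mm",R.inv().apply(np.array(p)-s["eef_pos"]).round(1),"turn deg",(R.inv()*T).as_rotvec(degrees=True).round(2))
E
python3 -c "
from h import *
go([566,13.5,60],-.158)"
```

```text
t 2.65 pos [516.7 -57.  227.4] F [ 0.7 -0.9  0.2] w 1.004
travel mm [ 33.7 -79.8 167.1] turn deg [ 0.43 -0.43 -1.94]
```

Call:
carry_out(travel=[[0.017, -0.04, 0], [0.017, -0.04, 0], [0, 0, 0.04], [0, 0, 0.04], [0, 0, 0.04], [0, 0, 0.04], [0, 0, 0]], angular=[[0.4, -0.4, -1.9], [0, 0, 0], [0, 0, 0], [0, 0, 0], [0, 0, 0], [0, 0, 0], [0, 0, 0]])

```text
t: 3.35
eef_pos: [573.5, 30.0, 64.6]
orientation: [-3.135, -0.009, -0.147]
wrist_force: [-1.4, -0.4, -0.7]
grip_width: 0.997
```

```bash
python3 -c "
from h import *
go([566,13.5,5],-.158)
s=snapshot('side');cv2.imwrite('pics/side1.png',cv2.resize(s['image'][110:290,160:320],None,fx=4,fy=4)[:600])"
```

```text
t 3.35 pos [573.5  30.   64.6] F [-1.4 -0.4 -0.7] w 0.997
travel mm [-5.6 17.8 59.4] turn deg [-0.39 -0.52  0.63]
```

Call:
carry_out(travel=[[-0.0056, 0.0178, 0], [0, 0, 0], [0, 0, 0]], angular=[[-0.4, -0.5, 0.6], [0, 0, 0], [0, 0, 0]])

```text
t: 3.7
eef_pos: [569.8, 11.9, 72.8]
orientation: [-3.14, -0.01, -0.16]
wrist_force: [-0.2, -0.2, -0.7]
grip_width: 0.997
```

```bash
python3 -c "
from h import *
go([566,13.5,6],-.158)"
```

```text
t 3.7 pos [569.8  11.9  72.8] F [-0.2 -0.2 -0.7] w 0.997
travel mm [-4.7 -0.9 66.7] turn deg [-0.08 -0.58 -0.09]
```

Call:
carry_out(travel=[[-0.004, -0.001, 0.015], [0, 0, 0.02], [0, 0, 0.015], [0, 0, 0.005], [0, 0, 0], [0, 0, 0]], angular=[[0, -0.6, 0], [0, 0, 0], [0, 0, 0], [0, 0, 0], [0, 0, 0], [0, 0, 0]])

```text
t: 4.3
eef_pos: [569.1, 13.8, 19.4]
orientation: [-3.138, -0.007, -0.161]
wrist_force: [-0.1, 0.3, -0.4]
grip_width: 1.002
```

```bash
python3 -c "
from h import *
go([566,13.5,6],-.158)
s=snapshot('side');cv2.imwrite('pics/side2.png',cv2.resize(s['image'][110:290,160:360],None,fx=3,fy=3))"
```

```text
t 4.3 pos [569.1  13.8  19.4] F [-0.1  0.3 -0.4] w 1.002
travel mm [-3.1  0.8 13.3] turn deg [-0.2  -0.38 -0.18]
```

View pics/side2.png

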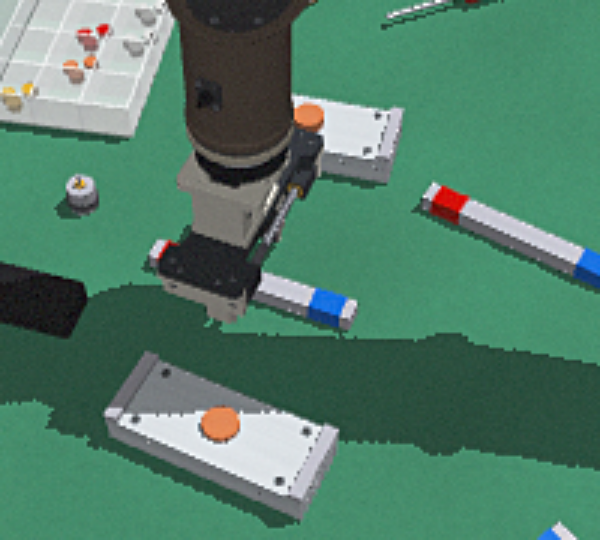

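The fingers straddle the bar between its bands, so I'll go down and grip.

Call:
carry_out(travel=[[-0.003, 0.001, 0.007], [0, 0, 0.006], [0, 0, 0]], angular=[[0, -0.4, 0], [0, 0, 0], [0, 0, 0]])

```text
t: 4.65
eef_pos: [566.8, 13.4, 6.8]
orientation: [-3.137, -0.002, -0.161]
wrist_force: [0.5, 0.1, 0.2]
grip_width: 1.001
```

Call:
carry_out(travel=[[0, 0, 0], [0, 0, 0], [0, 0, 0], [0, 0, 0], [0, 0, 0], [0, 0, 0], [0, 0, 0], [0, 0, 0]], angular=[[0, 0, 0], [0, 0, 0], [0, 0, 0], [0, 0, 0], [0, 0, 0], [0, 0, 0], [0, 0, 0], [0, 0, 0]], claw=1)

```text
t: 5.45
eef_pos: [567.2, 13.4, 7.2]
orientation: [-3.137, -0.002, -0.161]
wrist_force: [-0.3, 0.4, -0.9]
grip_width: 0.353
```

Call:
carry_out(travel=[[0, 0, 0], [0, 0, 0], [0, 0, 0], [0, 0, 0]], angular=[[0, 0, 0], [0, 0, 0], [0, 0, 0], [0, 0, 0]])

```text
t: 5.85
eef_pos: [567.2, 13.4, 7.2]
orientation: [-3.137, -0.002, -0.161]
wrist_force: [0.2, -0.2, 0.3]
grip_width: 0.237
```

Call:
carry_out(travel=[[0, 0, -0.01], [0, 0, -0.03], [0, 0, -0.03], [0, 0, -0.03], [0, 0, 0], [0, 0, 0]], angular=[[0, 0, 0], [0, 0, 0], [0, 0, 0], [0, 0, 0], [0, 0, 0], [0, 0, 0]])

```text
t: 6.45
eef_pos: [564.8, 13.0, 111.7]
orientation: [-3.138, 0.002, -0.161]
wrist_force: [-0.4, 0.1, -3.1]
grip_width: 0.233
```

```bash
python3 -c "
from h import *
go([556.3,-178.5,120],-.018)
s=snapshot('top');cv2.imwrite('pics/top2.png',s['image'])
s=snapshot('side');cv2.imwrite('pics/side3.png',cv2.resize(s['image'][110:290,160:360],None,fx=3,fy=3))"
```

```text
t 6.45 pos [564.8  13.  111.7] F [-0.4  0.1 -3.1] w 0.233
travel mm [ 22.3 190.3  -9. ] turn deg [-0.21  0.1  -8.17]
```

View pics/side3.png

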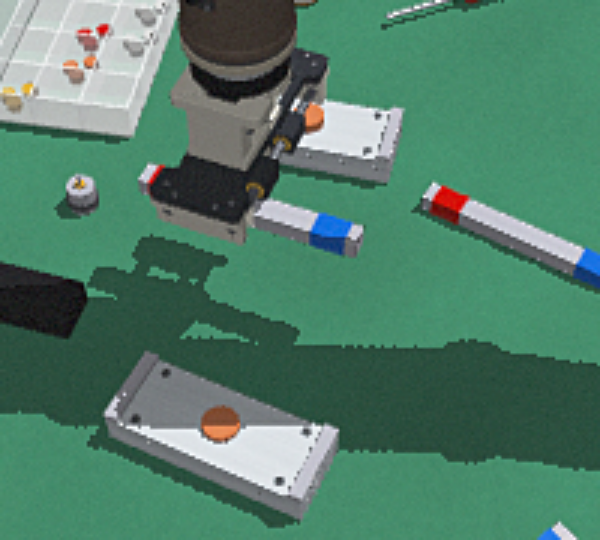

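Call:
carry_out(travel=[[0, 0, 0], [0, 0, 0], [0, 0, 0], [-0.0015, 0.03, -0.002], [-0.0015, 0.03, -0.002], [-0.0015, 0.03, -0.002], [0, 0.03, -0.002], [0, 0.03, 0], [0, 0.02, 0], [0, 0.01, 0], [0, 0, 0], [0, 0, 0]], angular=[[0, 0, -4], [0, 0, -4], [0, 0, 0], [0, 0, 0], [0, 0, 0], [0, 0, 0], [0, 0, 0], [0, 0, 0], [0, 0, 0], [0, 0, 0], [0, 0, 0], [0, 0, 0]])

```text
t: 7.75
eef_pos: [549.6, -170.0, 106.7]
orientation: [-3.134, 0.021, -0.029]
wrist_force: [0.9, -0.5, -2.5]
grip_width: 0.238
```

```bash
python3 -c "
from h import *
go([557,-178.5,70],-.018)"
```

```text
t 7.75 pos [ 549.6 -170.   106.7] F [ 0.9 -0.5 -2.5] w 0.238
travel mm [ 8.4  8.6 36.5] turn deg [-0.47  1.23 -0.62]
```

Call:
carry_out(travel=[[0.0084, 0.0086, 0.01], [0, 0, 0.01], [0, 0, 0.01], [0, 0, 0.008], [0, 0, 0], [0, 0, 0]], angular=[[-0.5, 1.2, -0.6], [0, 0, 0], [0, 0, 0], [0, 0, 0], [0, 0, 0], [0, 0, 0]])

```text
t: 8.35
eef_pos: [557.7, -170.6, 65.7]
orientation: [-3.138, 0.003, -0.011]
wrist_force: [1.3, 0.4, -2.5]
grip_width: 0.234
```

```bash
python3 -c "
from h import *
go([557,-178.5,52],-.018)
s=snapshot('top');cv2.imwrite('pics/top3.png',cv2.resize(s['image'][110:220,260:380],None,fx=5,fy=5))"
```

```text
t 8.35 pos [ 557.7 -170.6   65.7] F [ 1.3  0.4 -2.5] w 0.234
travel mm [-0.5  8.  13.7] turn deg [-0.21  0.15  0.38]
```

View pics/top3.png

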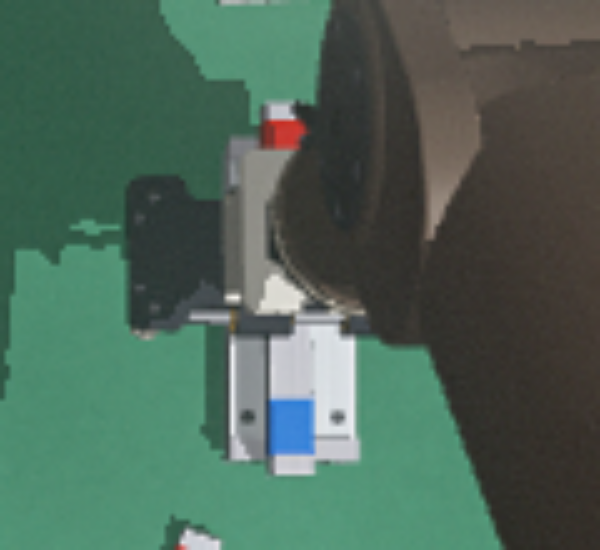

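Call:
carry_out(travel=[[0, 0.008, 0.0], [0, 0, 0.005], [0, 0, 0.004], [0, 0, 0], [0, 0, 0]], angular=[[-0.2, 0.1, 0.4], [0, 0, 0], [0, 0, 0], [0, 0, 0], [0, 0, 0]])

```text
t: 8.9
eef_pos: [558.1, -180.1, 57.0]
orientation: [3.141, -0.001, -0.02]
wrist_force: [-0.4, -0.1, -2.8]
grip_width: 0.239
```

```bash
python3 -c "
from h import *
go([557,-178.5,50],-.018)"
```

```text
t 8.9 pos [ 558.1 -180.1   57. ] F [-0.4 -0.1 -2.8] w 0.239
travel mm [-1.1 -1.6  7. ] turn deg [ 0.05 -0.06 -0.13]
```

Call:
carry_out(travel=[[-0.001, -0.001, 0.003], [0, 0, 0.001], [0, 0, 0], [0, 0, 0]], angular=[[0, 0, 0], [0, 0, 0], [0, 0, 0], [0, 0, 0]])

```text
t: 9.3
eef_pos: [557.0, -178.7, 52.7]
orientation: [3.141, -0.001, -0.02]
wrist_force: [-0.2, 0.2, -2.6]
grip_width: 0.238
```

Call:
carry_out(travel=[[0, 0, 0.001], [0, 0, 0], [0, 0, 0]], angular=[[0, 0, 0], [0, 0, 0], [0, 0, 0]])

```text
t: 9.6
eef_pos: [557.2, -178.6, 51.8]
orientation: [3.141, -0.001, -0.02]
wrist_force: [-0.0, -0.7, -2.4]
grip_width: 0.236
```

Call:
carry_out(travel=[[0, 0, 0.001], [0, 0, 0], [0, 0, 0]], angular=[[0, 0, 0], [0, 0, 0], [0, 0, 0]])

```text
t: 9.9
eef_pos: [557.3, -178.7, 50.8]
orientation: [3.141, -0.001, -0.02]
wrist_force: [0.0, 0.0, -1.7]
grip_width: 0.234
```

Call:
carry_out(travel=[[0, 0, 0.0007], [0, 0, 0], [0, 0, 0]], angular=[[0, 0, 0], [0, 0, 0], [0, 0, 0]])

```text
t: 10.2
eef_pos: [557.5, -178.7, 50.3]
orientation: [3.141, -0.002, -0.02]
wrist_force: [-0.1, -0.2, -1.5]
grip_width: 0.235
```

Call:
carry_out(travel=[[0, 0, 0.0007], [0, 0, 0], [0, 0, 0]], angular=[[0, 0, 0], [0, 0, 0], [0, 0, 0]])

```text
t: 10.5
eef_pos: [557.6, -178.7, 50.1]
orientation: [3.14, -0.002, -0.02]
wrist_force: [0.5, -0.6, -1.1]
grip_width: 0.24
```

Contact came at TCP z of about 50, so the underside is near 43 mm. That is a proud slug, and this is the right sink. I'll release the bar.

Call:
carry_out(travel=[[0, 0, 0], [0, 0, 0], [0, 0, 0], [0, 0, 0], [0, 0, 0], [0, 0, 0], [0, 0, 0], [0, 0, 0]], angular=[[0, 0, 0], [0, 0, 0], [0, 0, 0], [0, 0, 0], [0, 0, 0], [0, 0, 0], [0, 0, 0], [0, 0, 0]], claw=0.3)

```text
t: 11.3
eef_pos: [558.4, -178.8, 50.4]
orientation: [3.14, -0.004, -0.02]
wrist_force: [0.0, -0.5, -0.6]
grip_width: 0.701
```

Call:
carry_out(travel=[[0, 0, -0.005], [0, 0, -0.015], [0, 0, -0.03], [0, 0, -0.03], [0, 0, 0], [0, 0, 0]], angular=[[0, 0, 0], [0, 0, 0], [0, 0, 0], [0, 0, 0], [0, 0, 0], [0, 0, 0]])

```text
t: 11.9
eef_pos: [557.6, -178.4, 134.1]
orientation: [3.141, -0.003, -0.02]
wrist_force: [-0.1, -0.0, -0.6]
grip_width: 0.698
```

```bash
python3 -c "
from h import *
go([487,-177,78],-.018)
s=snapshot('side');cv2.imwrite('pics/side4.png',cv2.resize(s['image'][80:220,200:360],None,fx=4,fy=4))"
```

```text
t 11.9 pos [ 557.6 -178.4  134.1] F [-0.1 -0.  -0.6] w 0.698
travel mm [-70.7  -0.1  55.9] turn deg [ 0.05 -0.14 -0.09]
```

View pics/side4.png

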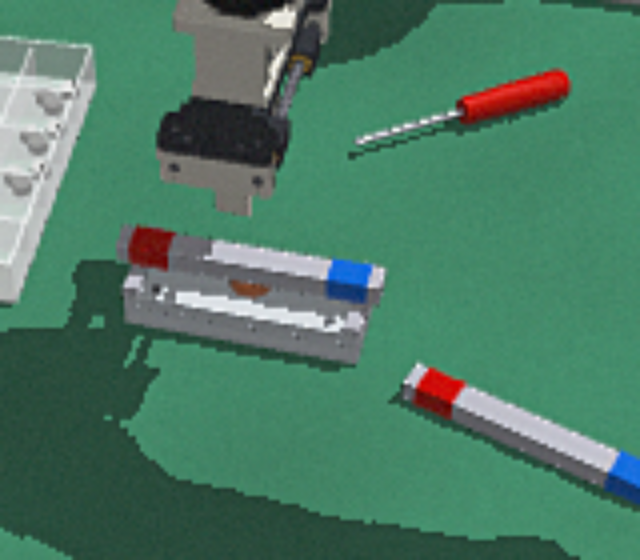

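Call:
carry_out(travel=[[-0.02, 0, 0], [-0.025, 0, 0], [-0.02, 0, 0], [-0.005, 0, 0], [0, 0, 0], [0, 0, 0], [0, 0, 0], [0, 0, 0], [0, 0, 0], [0, 0, 0]], angular=[[0, 0, 0], [0, 0, 0], [0, 0, 0], [0, 0, 0], [0, 0, 0], [0, 0, 0], [0, 0, 0], [0, 0, 0], [0, 0, 0], [0, 0, 0]], claw=1)

```text
t: 12.95
eef_pos: [487.5, -175.8, 129.8]
orientation: [-3.139, 0.0, -0.018]
wrist_force: [0.1, -1.7, 0.8]
grip_width: 0.004
```

```bash
python3 -c "
from h import *
go([487,-177.3,75],-.018)
s=snapshot('top');cv2.imwrite('pics/top5.png',cv2.resize(s['image'][110:220,260:380],None,fx=5,fy=5))"
```

```text
t 12.95 pos [ 487.5 -175.8  129.8] F [ 0.1 -1.7  0.8] w 0.004
travel mm [-0.5  1.7 54.8] turn deg [-0.12  0.01  0.02]
```

Call:
carry_out(travel=[[0, 0.002, 0.015], [0, 0, 0.02], [0, 0, 0.012], [0, 0, 0.004], [0, 0, 0], [0, 0, 0]], angular=[[0, 0, 0], [0, 0, 0], [0, 0, 0], [0, 0, 0], [0, 0, 0], [0, 0, 0]])

```text
t: 13.6
eef_pos: [489.0, -177.8, 78.2]
orientation: [-3.14, -0.002, -0.017]
wrist_force: [-0.6, 0.1, 0.6]
grip_width: 0.004
```

```bash
python3 -c "
from h import *
go([487,-177.3,68],-.018)"
```

```text
t 13.6 pos [ 489.  -177.8   78.2] F [-0.6  0.1  0.6] w 0.004
travel mm [-2.  -0.5 10.2] turn deg [-0.09 -0.12  0.03]
```

Call:
carry_out(travel=[[-0.002, 0, 0.005], [0, 0, 0.005], [0, 0, 0], [0, 0, 0]], angular=[[0, 0, 0], [0, 0, 0], [0, 0, 0], [0, 0, 0]])

```text
t: 14.0
eef_pos: [487.8, -178.1, 68.9]
orientation: [-3.141, -0.005, -0.017]
wrist_force: [0.8, -0.3, 0.0]
grip_width: 0.004
```

Call:
carry_out(travel=[[0, 0, 0.002], [0, 0, 0.001], [0, 0, 0], [0, 0, 0]], angular=[[0, 0, 0], [0, 0, 0], [0, 0, 0], [0, 0, 0]])

```text
t: 14.4
eef_pos: [488.1, -178.1, 65.9]
orientation: [-3.141, -0.005, -0.018]
wrist_force: [0.1, -0.4, -0.7]
grip_width: 0.006
```

Call:
carry_out(travel=[[0, 0, 0.002], [0, 0, 0.001], [0, 0, 0], [0, 0, 0]], angular=[[0, 0, 0], [0, 0, 0], [0, 0, 0], [0, 0, 0]])

```text
t: 14.8
eef_pos: [488.2, -178.1, 62.7]
orientation: [-3.141, -0.005, -0.017]
wrist_force: [1.3, -0.1, 0.0]
grip_width: 0.003
```

Call:
carry_out(travel=[[0, 0, 0.001], [0, 0, 0.001], [0, 0, 0], [0, 0, 0]], angular=[[0, 0, 0], [0, 0, 0], [0, 0, 0], [0, 0, 0]])

```text
t: 15.2
eef_pos: [488.2, -178.2, 60.6]
orientation: [-3.141, -0.005, -0.018]
wrist_force: [-0.0, -0.5, 0.8]
grip_width: 0.002
```

Call:
carry_out(travel=[[0, 0, 0.001], [0, 0, 0.001], [0, 0, 0], [0, 0, 0]], angular=[[0, 0, 0], [0, 0, 0], [0, 0, 0], [0, 0, 0]])

```text
t: 15.6
eef_pos: [487.9, -178.2, 58.5]
orientation: [-3.141, -0.005, -0.018]
wrist_force: [-0.3, -0.0, 0.4]
grip_width: 0.007
```

```bash
python3 -c "
from h import *
go([487,-177.3,57],-.018)
f=[]
s=snapshot('side');cv2.imwrite('pics/side5.png',cv2.resize(s['image'][80:220,200:360],None,fx=4,fy=4))"
```

```text
t 15.6 pos [ 487.9 -178.2   58.5] F [-0.3 -0.   0.4] w 0.007
travel mm [-1.  -0.8  1.5] turn deg [-0.02 -0.28  0.02]
```

View pics/side5.png

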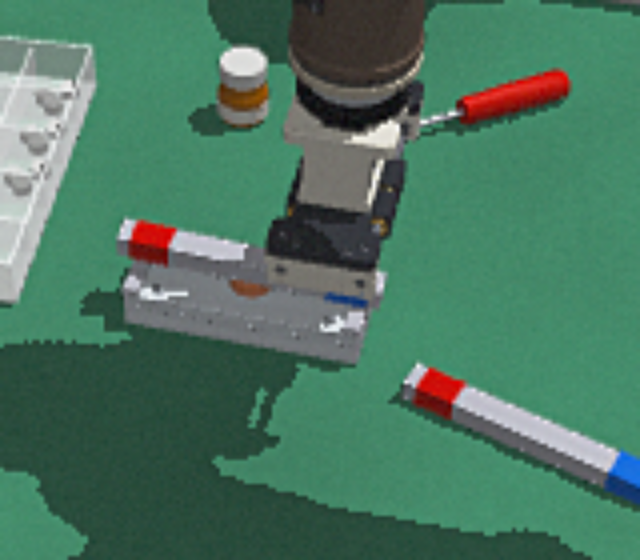

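The red end has risen a few crop pixels, from about (150,247) to (150,242), so the bar is tipping. I'll press on until the blue end meets the land.

Call:
carry_out(travel=[[0, 0, 0.001], [0, 0, 0], [0, 0, 0]], angular=[[0, 0, 0], [0, 0, 0], [0, 0, 0]])

```text
t: 15.95
eef_pos: [488.0, -178.3, 58.2]
orientation: [3.141, -0.005, -0.018]
wrist_force: [-1.7, 0.5, 0.9]
grip_width: 0.005
```

Call:
carry_out(travel=[[0, 0, 0.001], [0, 0, 0], [0, 0, 0]], angular=[[0, 0, 0], [0, 0, 0], [0, 0, 0]])

```text
t: 16.25
eef_pos: [488.0, -178.3, 58.2]
orientation: [3.141, -0.005, -0.018]
wrist_force: [-0.7, -0.2, 2.0]
grip_width: 0.007
```

Call:
carry_out(travel=[[0, 0, 0.0007], [0, 0, 0], [0, 0, 0]], angular=[[0, 0, 0], [0, 0, 0], [0, 0, 0]])

```text
t: 16.55
eef_pos: [488.0, -178.3, 58.1]
orientation: [3.14, -0.006, -0.018]
wrist_force: [-1.9, 0.7, 3.7]
grip_width: 0.006
```

Call:
carry_out(travel=[[0, 0, -0.005], [0, 0, -0.015], [0, 0, 0], [0, 0, 0], [0.025, 0, 0], [0.025, 0, 0], [0.015, 0, 0], [0.003, 0, 0], [0, 0, 0], [0, 0, 0]], angular=[[0, 0, 0], [0, 0, 0], [0, 0, 0], [0, 0, 0], [0, 0, 0], [0, 0, 0], [0, 0, 0], [0, 0, 0], [0, 0, 0], [0, 0, 0]])

```text
t: 17.55
eef_pos: [555.4, -179.7, 75.3]
orientation: [3.141, -0.001, -0.018]
wrist_force: [-0.4, 0.1, 1.1]
grip_width: 0.004
```

```bash
python3 -c "
from h import *
go([556.5,-178.5,65],-.018)"
```

```text
t 17.55 pos [ 555.4 -179.7   75.3] F [-0.4  0.1  1.1] w 0.004
travel mm [ 1.  -1.2 10.3] turn deg [ 0.02 -0.08 -0.03]
```

Call:
carry_out(travel=[[0.001, -0.001, 0.005], [0, 0, 0.005], [0, 0, 0.002], [0, 0, 0], [0, 0, 0]], angular=[[0, 0, 0], [0, 0, 0], [0, 0, 0], [0, 0, 0], [0, 0, 0]])

```text
t: 18.05
eef_pos: [553.6, -179.0, 61.7]
orientation: [3.141, 0.001, -0.019]
wrist_force: [0.7, -0.2, -0.4]
grip_width: 0.004
```

Call:
carry_out(travel=[[0, 0, 0.001], [0, 0, 0.001], [0, 0, 0.001]], angular=[[0, 0, 0], [0, 0, 0], [0, 0, 0]])

```text
t: 18.35
eef_pos: [553.9, -179.1, 60.2]
orientation: [3.14, 0.0, -0.019]
wrist_force: [-3.8, 0.5, 8.4]
grip_width: 0.004
```

Call:
carry_out(travel=[[0, 0, 0.001], [0, 0, 0.001], [0, 0, 0.001]], angular=[[0, 0, 0], [0, 0, 0], [0, 0, 0]])

```text
t: 18.65
eef_pos: [553.8, -179.1, 59.3]
orientation: [3.139, -0.0, -0.02]
wrist_force: [-3.0, 1.2, 8.4]
grip_width: 0.007
```

Call:
carry_out(travel=[[0, 0, 0.001], [0, 0, 0.001], [0, 0, 0.001]], angular=[[0, 0, 0], [0, 0, 0], [0, 0, 0]])

```text
t: 18.95
eef_pos: [553.8, -179.1, 58.6]
orientation: [3.138, -0.001, -0.02]
wrist_force: [-3.0, 1.3, 8.0]
grip_width: 0.005
```

Call:
carry_out(travel=[[0, 0, 0.001], [0, 0, 0.001], [0, 0, 0.001]], angular=[[0, 0, 0], [0, 0, 0], [0, 0, 0]])

```text
t: 19.25
eef_pos: [553.8, -179.1, 57.8]
orientation: [3.137, -0.002, -0.02]
wrist_force: [-3.2, 1.2, 6.7]
grip_width: 0.006
```

Call:
carry_out(travel=[[0, 0, 0.001], [0, 0, 0.001], [0, 0, 0.001]], angular=[[0, 0, 0], [0, 0, 0], [0, 0, 0]])

```text
t: 19.55
eef_pos: [553.8, -179.1, 57.0]
orientation: [3.136, -0.002, -0.02]
wrist_force: [-2.6, 0.5, 8.7]
grip_width: 0.005
```

Call:
carry_out(travel=[[0, 0, 0.001], [0, 0, 0.001], [0, 0, 0.001]], angular=[[0, 0, 0], [0, 0, 0], [0, 0, 0]])

```text
t: 19.85
eef_pos: [553.8, -179.1, 56.3]
orientation: [3.135, -0.003, -0.02]
wrist_force: [-4.8, -0.3, 12.0]
grip_width: 0.005
```

Call:
carry_out(travel=[[0, 0, 0.001], [0, 0, 0.001]], angular=[[0, 0, 0], [0, 0, 0]])

```text
t: 20.05
eef_pos: [553.8, -179.1, 56.3]
orientation: [3.134, -0.004, -0.02]
wrist_force: [-4.3, 0.5, 10.9]
grip_width: 0.005
```

Call:
carry_out(travel=[[0, 0, 0.001], [0, 0, 0.001]], angular=[[0, 0, 0], [0, 0, 0]])

```text
t: 20.25
eef_pos: [553.8, -179.1, 56.3]
orientation: [3.133, -0.004, -0.02]
wrist_force: [-2.9, 1.2, 10.7]
grip_width: 0.009
```

Call:
carry_out(travel=[[0, 0, 0.0015], [0, 0, 0.0015], [0, 0, 0.0015]], angular=[[0, 0, 0], [0, 0, 0], [0, 0, 0]])

```text
t: 20.55
eef_pos: [553.8, -179.1, 56.3]
orientation: [3.132, -0.005, -0.02]
wrist_force: [-5.4, 0.9, 17.1]
grip_width: 0.002
```

Call:
carry_out(travel=[[0, 0, 0.002], [0, 0, 0.002], [0, 0, 0.002]], angular=[[0, 0, 0], [0, 0, 0], [0, 0, 0]])

```text
t: 20.85
eef_pos: [553.9, -179.1, 56.2]
orientation: [3.129, -0.007, -0.02]
wrist_force: [-8.2, 1.0, 22.5]
grip_width: 0.007
```

The force climbed to 22 N with no further sinking at 56.2 mm, so the bar is on both lands. I'll lift and go to the red end.

Call:
carry_out(travel=[[0, 0, -0.005], [0, 0, -0.015], [0, 0, 0], [0, 0, 0], [0.025, 0, 0], [0.025, 0, 0], [0.015, 0, 0], [0.003, 0, 0], [0, 0, 0], [0, 0, 0]], angular=[[0, 0, 0], [0, 0, 0], [0, 0, 0], [0, 0, 0], [0, 0, 0], [0, 0, 0], [0, 0, 0], [0, 0, 0], [0, 0, 0], [0, 0, 0]])

```text
t: 21.85
eef_pos: [621.0, -180.7, 74.3]
orientation: [3.129, -0.003, -0.021]
wrist_force: [-0.5, 0.1, -0.5]
grip_width: 0.005
```

```bash
python3 -c "
from h import *
go([626,-180,62],-.018)
s=snapshot('side');cv2.imwrite('pics/side6.png',cv2.resize(s['image'][80:220,200:360],None,fx=4,fy=4))"
```

```text
t 21.85 pos [ 621.  -180.7   74.3] F [-0.5  0.1 -0.5] w 0.005
travel mm [ 4.9 -1.  12.3] turn deg [ 0.75 -0.18 -0.17]
```

View pics/side6.png

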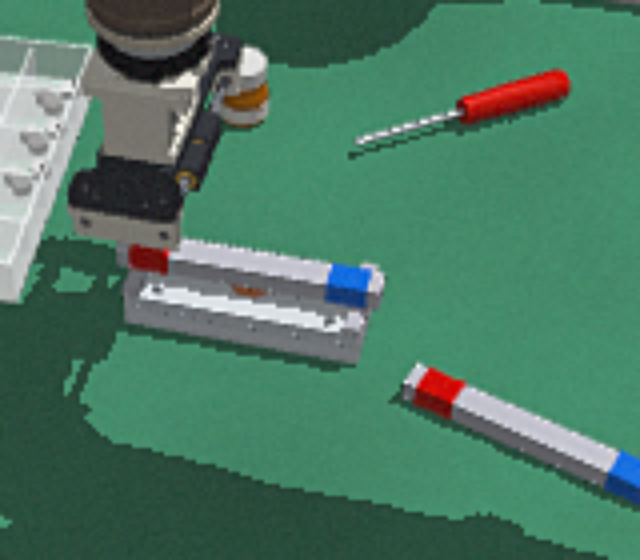

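The bar lies down on both lands with the slug under its middle, crop (250,290). Next I'll press the red end at (150,258).

Call:
carry_out(travel=[[0.005, -0.001, 0.005], [0, 0, 0.005], [0, 0, 0.003], [0, 0, 0], [0, 0, 0]], angular=[[0.7, -0.2, 0], [0, 0, 0], [0, 0, 0], [0, 0, 0], [0, 0, 0]])

```text
t: 22.4
eef_pos: [624.2, -180.5, 59.9]
orientation: [3.141, 0.003, -0.022]
wrist_force: [-0.6, -0.4, -0.9]
grip_width: 0.003
```

Call:
carry_out(travel=[[0, 0, 0.001], [0, 0, 0.001], [0, 0, 0.001]], angular=[[0, 0, 0], [0, 0, 0], [0, 0, 0]])

```text
t: 22.7
eef_pos: [624.4, -180.5, 57.1]
orientation: [3.141, 0.002, -0.022]
wrist_force: [-0.1, 0.3, 0.0]
grip_width: 0.004
```

Call:
carry_out(travel=[[0, 0, 0.001], [0, 0, 0.001], [0, 0, 0.001]], angular=[[0, 0, 0], [0, 0, 0], [0, 0, 0]])

```text
t: 23.0
eef_pos: [624.4, -180.5, 56.4]
orientation: [3.14, 0.001, -0.022]
wrist_force: [-3.8, 0.9, 9.8]
grip_width: 0.005
```

Call:
carry_out(travel=[[0, 0, 0.001], [0, 0, 0.001], [0, 0, 0.001], [0, 0, 0.001]], angular=[[0, 0, 0], [0, 0, 0], [0, 0, 0], [0, 0, 0]])

```text
t: 23.4
eef_pos: [624.5, -180.5, 56.4]
orientation: [3.139, 0.0, -0.022]
wrist_force: [-3.7, 0.5, 9.9]
grip_width: 0.006
```

Call:
carry_out(travel=[[0, 0, -0.005], [0, 0, -0.015], [0, 0, 0], [0, 0, 0], [-0.03, 0, 0], [-0.03, 0, 0], [-0.03, 0, 0], [-0.025, 0, 0], [-0.01, 0, 0], [-0.005, 0, 0], [0, 0, 0], [0, 0, 0]], angular=[[0, 0, 0], [0, 0, 0], [0, 0, 0], [0, 0, 0], [0, 0, 0], [0, 0, 0], [0, 0, 0], [0, 0, 0], [0, 0, 0], [0, 0, 0], [0, 0, 0], [0, 0, 0]])

```text
t: 24.6
eef_pos: [493.6, -177.1, 78.1]
orientation: [3.139, -0.005, -0.021]
wrist_force: [-0.1, 0.8, 0.3]
grip_width: 0.007
```

```bash
python3 -c "
from h import *
go([486,-177.5,61],-.018)"
```

```text
t 24.6 pos [ 493.6 -177.1   78.1] F [-0.1  0.8  0.3] w 0.007
travel mm [-7.7  0.6 17.1] turn deg [ 0.14 -0.29 -0.2 ]
```

Call:
carry_out(travel=[[-0.008, 0, 0.005], [0, 0, 0.007], [0, 0, 0.004], [0, 0, 0], [0, 0, 0]], angular=[[0, 0, 0], [0, 0, 0], [0, 0, 0], [0, 0, 0], [0, 0, 0]])

```text
t: 25.1
eef_pos: [487.6, -176.3, 59.9]
orientation: [3.14, -0.006, -0.02]
wrist_force: [-0.3, -0.6, 0.3]
grip_width: 0.003
```

Call:
carry_out(travel=[[0, 0, 0.001], [0, 0, 0.001], [0, 0, 0.001]], angular=[[0, 0, 0], [0, 0, 0], [0, 0, 0]])

```text
t: 25.4
eef_pos: [488.1, -176.3, 56.9]
orientation: [3.14, -0.007, -0.02]
wrist_force: [0.5, 0.2, 0.3]
grip_width: 0.005
```

Call:
carry_out(travel=[[0, 0, 0.001], [0, 0, 0.001], [0, 0, 0.001]], angular=[[0, 0, 0], [0, 0, 0], [0, 0, 0]])

```text
t: 25.7
eef_pos: [488.2, -176.4, 56.2]
orientation: [3.139, -0.007, -0.02]
wrist_force: [-3.6, 1.6, 16.9]
grip_width: 0.003
```

Call:
carry_out(travel=[[0, 0, 0.0005], [0, 0, 0.0005], [0, 0, 0.0005], [0, 0, 0.0005]], angular=[[0, 0, 0], [0, 0, 0], [0, 0, 0], [0, 0, 0]])

```text
t: 26.1
eef_pos: [488.2, -176.3, 56.3]
orientation: [3.137, -0.008, -0.02]
wrist_force: [-2.8, 0.8, 9.6]
grip_width: 0.003
```

Call:
carry_out(travel=[[0, 0, -0.005], [0, 0, -0.015], [0, 0, -0.04], [0, 0, -0.04], [0, 0, -0.03], [-0.03, 0, 0], [-0.03, 0, 0], [0, 0, 0], [0, 0, 0]], angular=[[0, 0, 0], [0, 0, 0], [0, 0, 0], [0, 0, 0], [0, 0, 0], [0, 0, 0], [0, 0, 0], [0, 0, 0], [0, 0, 0]])

```text
t: 27.0
eef_pos: [426.7, -174.3, 192.8]
orientation: [3.137, -0.011, -0.019]
wrist_force: [-0.1, -0.2, 0.1]
grip_width: 0.01
```

```bash
python3 -c "
from h import *
s=snapshot('side');cv2.imwrite('pics/side7.png',cv2.resize(s['image'][80:220,200:360],None,fx=4,fy=4))
go([486,-177.5,61],-.018)"
```

```text
t 27.05 pos [ 426.6 -174.2  192.6] F [-0.3  0.4 -0.9] w -0.001
travel mm [ 58.1   1.6 132.2] turn deg [ 0.24 -0.58 -0.06]
```

View pics/side7.png

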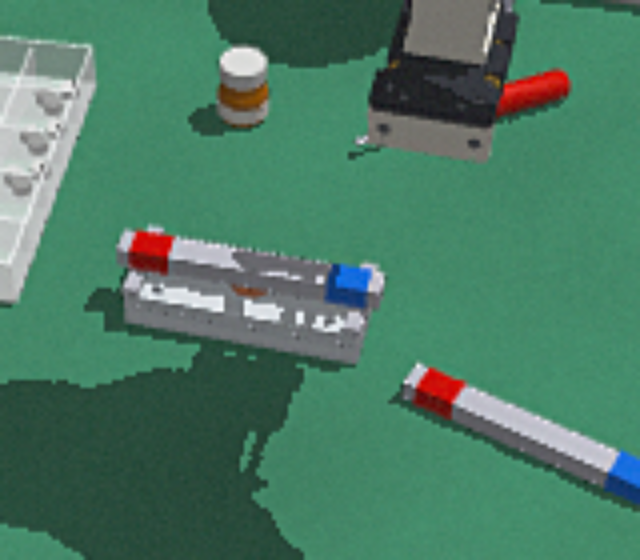

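The bar is along the right sink and down on both lands, red at (150,250) and blue at (350,285), with the arm clear. I'll hand in the job.

```bash
python3 -c "
from h import *
print(close_job())"
```

```text
the job is handed in; nothing more can be done
None
```

The slug on the right sink is pressed flush and the straightedge lies across it on both end lands. I handed the job in at about 27 s; it gave no verdict.

- **Which bar and sink:** I took the straightedge farthest from the base, the one between the sinks. I tried only the right sink, because its slug cast a shadow. The bar met that slug with its underside at about 43 mm, roughly 5 mm above the lands.
- **Rocking:** pressing the blue end tipped the bar. It stopped at 58.2 mm under 2 to 4 N, against about 61 mm when level, which is roughly 0.04 rad. I inferred that angle from the arm's height and one picture.
- **Pressing the middle:** the slug went down under about 8 N on the wrist sensor. The bar then stopped at 56.2 mm (seated height is 56) while the force rose to 22 N.
- **Proof presses:** the red end held at 56.4 mm under about 10 N. The blue end held at 56.2 to 56.3 mm under 10 to 17 N.
- **Last check:** the final picture shows the bar down on both lands, the arm clear and the jar and screwdriver in place. I took no last look at the multimeter, adapter or motor, but the arm did not work near them.

The force readings carry about 1 N of noise. None of the checks failed or disagreed.

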